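Dispense one bearing ball and offer it up to the race of a tripod pan base

TASK

The ball race of the tripod pan base is one ball short. Press the plunger of the ball dispenser fully down once so that a single ball drops into the steel dish under the spout, and let the plunger come back up; then take the dish by its grip, draw it out from under the spout and, keeping it level with the ball resting in the middle, bring it round through about a quarter turn until its pouring lip is just above the empty place in the race, pointing straight in at the centre of the pan base. Finish there, still holding the dish level and still, touching nothing, ball in the middle, ready to tip; leave the bottle, loupe and lens ring where they are.

Things in the scene. Friction and masses are not known exactly. Their poses are not given: they have to be found in the camera images.
- dispenser: bench ball dispenser, fixed, -x is its front. Origin under its 8 mm base plate (x -99 to +67, y +-46 mm). Aluminium head 34 mm wide, 124 high, at x +10 to +45; sloping open ball trough behind it to x +105, up to 122 high; steel chute in front, ending in a spout 23 mm wide at x -40 to -63 over the dish's middle, from 46 to 76 mm above the table.
- plunger_top (a point): centre of the top of the plunger's black mushroom head, 34 mm across, on top of the dispenser's head: 168 mm above the table when up, 146 mm when fully down; it moves straight down. All else of the dispenser is lower than the pressed head.
- plunger (a joint): plunger travel in m: 0 up, 0.022 down on its stop; spring 2 N at the top, 5 N at the stop, so push with 6 to 12 N. Only in the last 3 mm does its one-ball pocket meet the chute: keep it down half a second so the ball rolls clear. Each full stroke lets out one ball, and the next enters the pocket as it comes up. The ball needs about a second to settle in the dish.
- ball_0_center (a point): centre of the steel ball (14 mm across, 11 g) that is in the pocket at the start and is dispensed by the first stroke. Three more like it wait behind it.
- ball_1_center (a point): centre of the second steel ball, next in the trough: it must stay in the dispenser.
- dish: loose steel dish, 101 mm across, 21 high, 100 g, on the base plate (8 mm above the table) under the spout. Origin: centre of its underside, z up; +x to the pouring lip, -x to the grip. Its floor falls 10 degrees to the middle, where a ball rests if the dish is level and moved gently. Spout is 17 mm above the rim: lift about 6 mm, draw out 100 mm along the dish's -x, then raise.
- dish_grip (a point): centre of the dish's black grip: an upright flat bar 60 mm long (along the dish's x), 14 mm wide (y) and 18 mm high, 93 mm from the middle of the dish, 26 mm above its underside; pinch it across its 14 mm width from above. It overhangs the table in front of the base plate, its centre 34 mm above the table at the start.
- dish_lip (a point): tip of the pouring lip, 56 mm from the middle of the dish on the far side from the grip, 18 mm above its underside.
- dish_mid (a point): middle of the dish, on its axis, 10 mm above its underside: the centre of a ball resting in the middle.
- bay (a point): place of the dish under the spout, on top of the base plate (8 mm above the table), 50 mm in front of the dispenser's origin.
- pan_base: pan base of a tripod head, fixed on the table: round aluminium base 80 mm across, 20 high, with a ball race (pitch diameter 50 mm) holding nine steel balls, tops 25 mm above the table, and one empty place on its -x side; a black lock knob sticks out to 64 mm on its +x side. Origin: centre of its underside, z up. The dish comes in from the -x side, lip pointing along +x.
- gap (a point): the empty place in the race: where the centre of the missing ball will be, 25 mm from the axis of the pan base and 18 mm above the table.
- oil_bottle: small dropper bottle, 33 mm across and 102 mm high, a bystander; origin at the centre of its underside
- loupe: black watchmaker's loupe, 36 mm across and 38 mm high, a bystander; origin at the centre of its underside
- lens_ring: black knurled ring, 54 mm across and 12 mm high, lying flat, a bystander; origin at the centre of its underside
Things that resemble listed ones, but are neither listed nor needed, are in the scene too. What is shaped like the pan_base but blue is not meant.

How it is judged:
On the way, in this order (a step that is already met when the one before it is completed fails the run):
1. the plunger is pressed down to its stop (value of joint plunger above 0.0205 m), for 0.1 s.
2. the plunger is back up and the ball lies in the middle of the dish, the dish still under the spout (value of joint plunger below 0.003 m and distance between ball_0_center and dish_mid below 0.02 m and horizontal distance between dish and bay below 0.03 m), for 0.2 s.
3. the dish is lifted by the gripper clear of the dispenser, ball in the middle (height (world z) of dish above 0.012 m and horizontal distance between dish and bay above 0.07 m and distance between ball_0_center and dish_mid below 0.02 m and contact force between the fingers and dish above 1 N and contact force between dish and dispenser below 0.01 N), for 0.2 s.
At the end, for the whole second after the job is handed in: Gripper alone holds the dish, still, level to 0.1 rad; lip within 15 mm (plan) of the empty place, 8 to 60 mm above it, pointing at the pan base's centre within 0.3 rad; first ball within 20 mm of the middle; plunger up; bottle, loupe, ring within 20 mm of their places (horizontal distance between dish_lip and gap below 0.015 m and z of dish_lip in the frame of gap between 0.008 and 0.06 m and angle between the x axis of dish and the x axis of pan_base, either way round below 0.3 rad and x of dish in the frame of pan_base below -0.06 m and angle between dish's own z axis and vertical below 0.1 rad and distance between ball_0_center and dish_mid below 0.02 m and contact force between the fingers and dish above 1 N and contact force between dish and pan_base below 0.01 N and contact force between dish and dispenser below 0.01 N and height (world z) of dish above 0.012 m and linear speed of dish below 0.02 m/s and angular speed of dish below 0.1 rad/s and value of joint plunger below 0.003 m and distance of each of oil_bottle, loupe, lens_ring from where it was at the start of the episode below 0.02 m); the arm keeps its last pose, push and grip.
It fails at once if away from its place under the spout, the dish does not have the ball within 20 mm of its middle ((height (world z) of dish above 0.016 m or horizontal distance between dish and bay above 0.02 m) and not (distance between ball_0_center and dish_mid below 0.02 m)).
It fails at once if the dish is tilted by more than 0.15 rad (angle between dish's own z axis and vertical above 0.15 rad).
It fails at once if a second ball is let out (x of ball_1_center in the frame of dispenser below 0.02 m).
It fails at once if the bottle, loupe or ring is knocked more than 20 mm (distance of any of oil_bottle, loupe, lens_ring from where it was at the start of the episode above 0.02 m).
It fails at once if the dish knocks hard against the pan base (contact force between dish and pan_base above 10 N).
It also fails if it takes over 67 s, if anything falls off the work surface, if the arm or the gripper's body presses on something with over 40 N, if the wrist force passes 120 N, or if a joint passes its speed limit or range.

ROBOT

A 6-joint arm with a two-finger parallel gripper is mounted at the origin on the work surface; the furniture and walls round the work are solid. World frame = base frame: x ahead of the robot, y to its left, z up, the work surface at z = 0. Lengths are in m, angles in rad, forces in N, time in s.
With the tool pointing down it reaches from about 0.3 to 0.775 m from the base axis. Payload 14.6 kg.
Tool frame: the origin (TCP) lies at the very end of the fingers, on their centre line; the grasp point (between the pads) lies 19 mm behind it; z points along the fingers, y is the line along which they close (so a half turn about z gives the same grasp; the last joint's range is limited). The gripper opens to 94 mm and grips with 3 to 60 N. Pads are 16 mm wide; open, the fingers measure 119 mm over their backs; the gripper's body (75 mm by 177 mm) begins 78 mm behind the grasp point.
Start: joints at [1.1, 0.3, 1.521, -0, 1.321, -0.067], TCP at [0.216, 0.506, 0.175] pointing down, gripper open.
Joint ranges: [-3.03, 3.03], [-0.79, 2.21], [0.23, 2.52], [-1.04, 4.18], [0, 3.07], [-2.55, 2.55]. Speed limits (rad/s): [2.22, 2.22, 2.57, 3.14, 3.14, 3.14].

INTERFACE

Orientations are given as [roll, pitch, yaw] about the fixed x, y, z axes, in that order (R = Rz(yaw) Ry(pitch) Rx(roll)).
In Python, from station import ctrl, cams gives the robot as it stands. The module is installed in compiled form; this text tells all that it offers.
- The arm moves only by the tool arm_command, never from a script. Its argument "plan" is a list that holds one entry, the list of rows, each a list of 7 numbers: the shift along the tool's x, y, z in mm, then the turn, a rotation vector about the tool's x, y, z in rad, then the closure, from -1 (fully open) to 1 (shut). A call has 1 to 12 rows; each row is the pose to reach, as a shift and turn from the pose commanded when the call began, along the tool's axes at that moment; what a row does not reach only later rows make up. A row lasts 1/10 s, in which the tool goes at most 50 mm and 8.59 degrees, less where a joint would pass 70% of its speed; a pose out of reach is approached as far as the arm can. A call with a gripper value outside its range is refused whole. The fingers move at their own pace and stop on an object; "squeeze" is the grip in N (left out, the last holds). Time passes only in rows, so rows that repeat a pose let the fingers close. It gives the time, the measured TCP pose, the force, the opening and the grip force at its end, in the units of the state.
- ctrl.get_obs(): the state, without advancing time (a new reading comes with each control period).
- cams.camera(name): name is "side" or "top"; returns (picture, depth): 384x512x3 uint8, blue, green, red; 384x512 float32, m along the optical axis (not along the pixel's ray), 0 where there is no reading.
- cams.camera_info(name): a dict with "fx", "fy", "cx", "cy" (pixels), "world_to_cam" (4x4, takes a point from world to camera coordinates). Camera axes: x right, y down, z forward; pixel columns grow to the right and rows downward; lengths in m; the calibration is good to about 2 mm. A picture is of the moment at which its call begins. camera_info takes no time and is no camera call.
- ctrl.hand_in(): hands the job in; it is judged then, once.
The state is a dict: "time_s": time; "qpos": joint angles; "joint_vel": joint speeds; "tau": joint torques, N m; "ee_pos": TCP position; "eef_rot": TCP orientation; "force": force on the tool from outside, world axes, zero at the start; "moment": the same for the moment, N m; "grip_width": finger opening in m; "grip_force": force on a finger pad.
Only numpy, scipy, OpenCV 4.12 (cv2) and the standard library are available. Lean on these libraries where they do the work, as an engineer would, in place of code of your own. Each camera call takes 0.05 s, during which the arm holds its last target. There are 200 camera calls.

## Working session

There is one attempt and no reset: what is moved stays moved. The work goes in short steps, Python scripts to look and compute and a tool call to move; the robot and the scene stay as the last step left them, time stands still between calls to the robot, and variables do not carry over. Pictures are saved under pics/ and viewed, at most 10 in all, crops included, and the job is handed in when it is done.

Besides the shell and the picture viewer there is one more tool, called after "Emit:" as a command line: name --argument value ..., lists and objects as JSON in quotes. arm_command: Moves the arm, as the interface text tells. Its arguments: {"type":"object","properties":{"plan":{"type":"array"},"squeeze":{"type":"number"}},"required":["plan"]}

```bash
mkdir -p pics; cat > h.py <<'E'
import numpy as np, cv2
from station import ctrl, cams
def snap(n):
    im,d=cams.camera(n); cv2.imwrite(f'pics/{n}.png',im); np.save(f'pics/{n}.npy',d); return im,d
def world(n,u,v,d=None,z=None):
    c=cams.camera_info(n); T=np.linalg.inv(np.array(c['world_to_cam']))
    r=np.array([(u-c['cx'])/c['fx'],(v-c['cy'])/c['fy'],1.])
    r=T[:3,:3]@r
    s=d if z is None else (z-T[2,3])/r[2]
    return T[:3,3]+r*s
E
python3 - <<'E'
from h import *
a,_=snap('top'); b,_=snap('side')
cv2.imwrite('pics/t1.png',cv2.resize(a,(800,600))); cv2.imwrite('pics/s1.png',cv2.resize(b,(800,600)))
o=ctrl.get_obs(); print(o['time_s'],o['ee_pos'],o['eef_rot'],o['grip_width'],o['force'])
for n in('top','side'): print(cams.camera_info(n))
E
```

```text
0.1 [0.21599824 0.50551865 0.17482513] [-3.14052769e+00 -5.44910750e-05  2.73777132e+00] 0.0937891195591652 [-0.22305266  0.38579191  0.52044668]
{'fx': 450.94296394527237, 'fy': 450.94296394527237, 'cx': 255.04988644294394, 'cy': 184.22750704554767, 'world_to_cam': array([[ 0.00765895, -0.99996749, -0.00252369, -0.04538483],
       [-0.98771517, -0.00717114, -0.15610035,  0.5612585 ],
       [ 0.15607718,  0.00368825, -0.98773798,  1.16805492],
       [ 0.        ,  0.        ,  0.        ,  1.        ]])}
{'fx': 383.1971360102591, 'fy': 383.1971360102591, 'cx': 250.62730445384324, 'cy': 191.1628721263053, 'world_to_cam': array([[-0.99986794,  0.01562919, -0.00445262,  0.56131547],
       [ 0.01190998,  0.518323  , -0.85510199,  0.09512013],
       [-0.01105665, -0.8550421 , -0.5184407 ,  1.0342823 ],
       [ 0.        ,  0.        ,  0.        ,  1.        ]])}
```

View pics/t1.png

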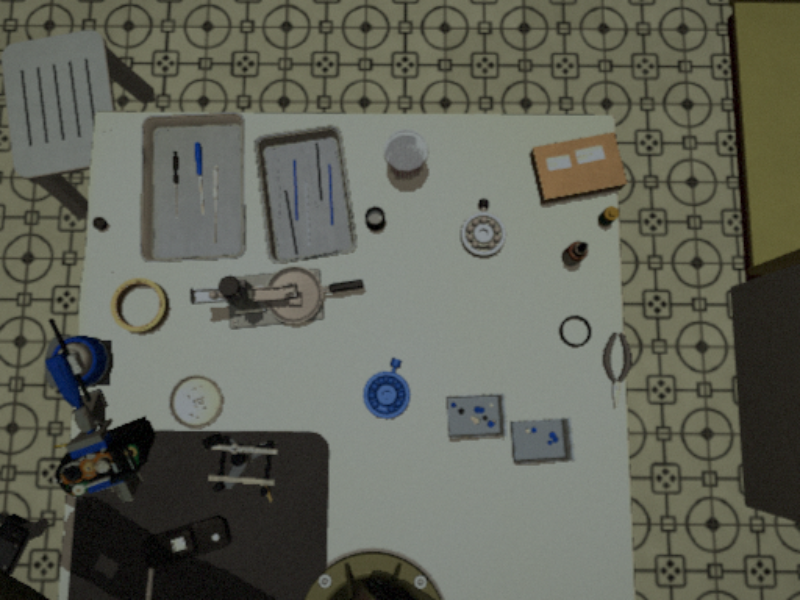

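View pics/s1.png

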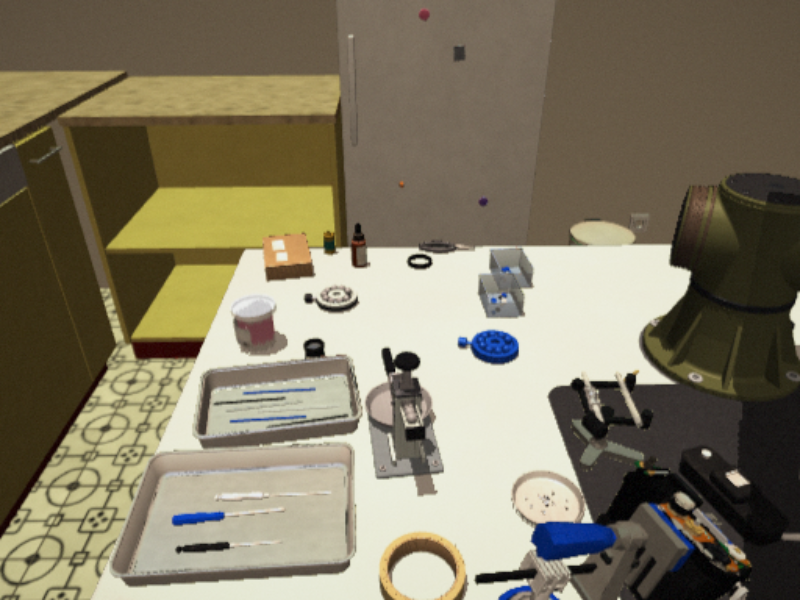

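```bash
python3 - <<'E'
import cv2,numpy as np
a=cv2.imread('pics/top.png')
f=lambda x0,y0,w,h:cv2.resize(a[y0:y0+h,x0:x0+w],None,fx=5,fy=5,interpolation=cv2.INTER_CUBIC)
cv2.imwrite('pics/c1.png',np.vstack([f(110,165,140,55),f(270,115,140,55)]))
E
```

```text
(no output)
```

View pics/c1.png

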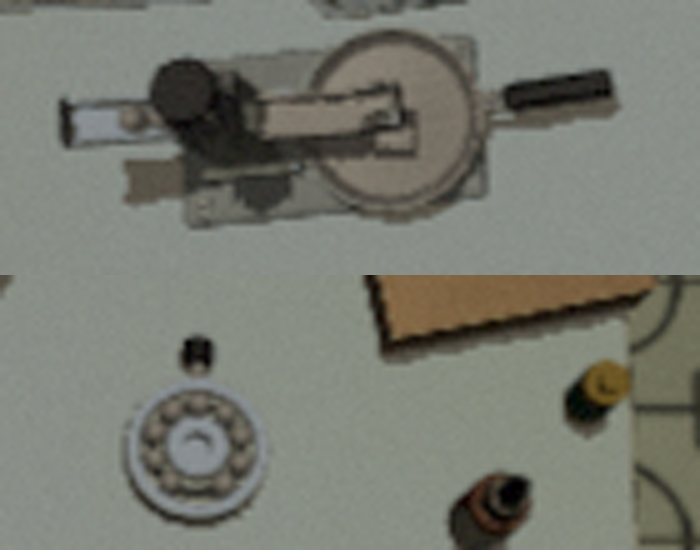

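```bash
python3 - <<'E'
from h import *
d=np.load('pics/top.npy')
def P(x,y,z,ox=110,oy=165):
    u=(x+.5)/5-.5+ox; v=(y+.5)/5-.5+oy
    w=world('top',u,v,z=z); return w.round(4), world('top',u,v,d=d[int(round(v)),int(round(u))]).round(4)
for n,a in dict(plunger=(184,88,.168),dish=(396,122,.029),grip=(558,90,.043),g1=(505,97,.043),g2=(610,84,.043),
  pfr=(475,37,.008),pfl=(487,190,.008),pbl=(187,225,.008)).items(): print(n,*P(*a))
for n,a in dict(pan=(197,447,.02),ringc=(197,447,.022),knob=(197,353,.012),bottle=(514,490,.102)).items(): print(n,*P(*a,270,115-55))if 0 else print(n,*P(a[0],a[1]-275,a[2],270,115))
# side
ds=np.load('pics/side.npy')
for n,(x,y) in dict(pl=(407,359),pan=(337,297),knob=(309,298)).items():
    u=(x+.5)*.64-.5;v=(y+.5)*.64-.5; print('side',n,world('side',u,v,d=ds[int(round(v)),int(round(u))]).round(4))
# depth-based head top centroid, dish grip
H,W=d.shape; U,V=np.meshgrid(np.arange(W),np.arange(H))
c=cams.camera_info('top');T=np.linalg.inv(c['world_to_cam'])
X=np.stack([(U-c['cx'])/c['fx']*d,(V-c['cy'])/c['fy']*d,d],-1)@T[:3,:3].T+T[:3,3]
b=lambda x0,x1,y0,y1,z0,z1:X[(X[...,0]>x0)&(X[...,0]<x1)&(X[...,1]>y0)&(X[...,1]<y1)&(X[...,2]>z0)&(X[...,2]<z1)]
p=world('top',146.4,182.2,z=.168)
q=b(p[0]-.04,p[0]+.04,p[1]-.04,p[1]+.04,.155,.18); print('head',len(q),q.mean(0),q.min(0),q.max(0))
p=P(197,447-275,.02,270,115)[0]
q=b(p[0]-.048,p[0]+.045,p[1]-.05,p[1]+.05,.013,.04); print('pan',len(q),q.mean(0),q.min(0),q.max(0))
p=P(558,90,.043)[0]
q=b(p[0]-.02,p[0]+.02,p[1]-.04,p[1]+.032,.03,.06); print('grip',len(q),q.mean(0),q.min(0),q.max(0))
E
```

```text
plunger [0.545  0.2205 0.168 ] [0.5447 0.2199 0.1703]
dish [0.5495 0.1388 0.029 ] [0.5422 0.1312 0.0789]
grip [0.5655 0.05   0.043 ] [0.5651 0.0497 0.0458]
g1 [0.5615 0.0784 0.043 ] [0.5613 0.0783 0.0441]
g2 [0.569 0.022 0.043] [0.5692 0.0221 0.0414]
pfr [0.6007 0.0995 0.008 ] [6.021e-01 1.004e-01 5.000e-04]
pfl [0.5151 0.0908 0.008 ] [0.5154 0.091  0.0055]
pbl [0.4946 0.2551 0.008 ] [ 0.4957  0.2579 -0.0034]
pan [ 0.6654 -0.1901  0.02  ] [ 0.6671 -0.1909  0.0133]
ringc [ 0.665  -0.1898  0.022 ] [ 0.6671 -0.1909  0.0133]
knob [ 0.7216 -0.1916  0.012 ] [ 0.7205 -0.1912  0.0158]
bottle [ 0.6242 -0.3436  0.102 ] [ 0.6257 -0.3454  0.0951]
side pl [0.5453 0.2256 0.1678]
side pan [ 0.6654 -0.173   0.0201]
side knob [ 0.721  -0.1806  0.014 ]
head 147 [0.542917   0.21957385 0.16862604] [0.52833382 0.20456631 0.16260808] [0.55853812 0.23703759 0.17410179]
pan 593 [ 0.66488443 -0.19116102  0.01988923] [ 0.62442512 -0.22955059  0.01302546] [ 0.71019476 -0.15137371  0.03212986]
grip 124 [0.56498271 0.05004703 0.04241254] [0.55572371 0.02088344 0.03117331] [0.57642627 0.08121808 0.04992283]
```

```bash
cat >> h.py <<'E'
from scipy.spatial.transform import Rotation as R
def row(x,y,z,yaw,start=None):
    """shift mm and turn from the present pose (or start pose x,y,z,yaw) to tool-down target"""
    o=ctrl.get_obs()
    p,r=(np.array(o['ee_pos']),R.from_euler('xyz',o['eef_rot'])) if start is None else (np.array(start[:3]),R.from_euler('xyz',[np.pi,0,start[3]]))
    t=R.from_euler('xyz',[np.pi,0,yaw])
    return (r.inv().apply(np.array([x,y,z])-p)*1000).round(1).tolist()+(r.inv()*t).as_rotvec().round(3).tolist()
E
python3 -c "
from h import *
print(row(.544,.220,.185,1.695))"
```

```text
[-413.8, -133.7, -10.1, -0.001, 0.001, 1.043]
```

Emit:
arm_command --plan '[[[-34,-11,-10,0,0,0.087,1],[-69,-22,-10,0,0,0.174,1],[-103,-33,-10,0,0,0.26,1],[-138,-45,-10,0,0,0.348,1],[-172,-56,-10,0,0,0.435,1],[-207,-67,-10,0,0,0.52,1],[-241,-78,-10,0,0,0.61,1],[-276,-89,-10,0,0,0.695,1],[-310,-100,-10,0,0,0.78,1],[-345,-111,-10,0,0,0.87,1],[-379,-123,-10,0,0,0.956,1],[-414,-134,-10,0,0,1.043,1]]]' --squeeze 10

```text
time_s: 1.3
ee_pos: [0.545, 0.2186, 0.1851]
eef_rot: [-3.141, 0.0, 1.691]
force: [-0.7, -0.3, -0.4]
grip_width: 0.0021
grip_force: 0.0
```

Emit:
arm_command --plan '[[[0,0,0,0,0,0,1],[0,0,0,0,0,0,1],[0,0,0,0,0,0,1],[0,0,0,0,0,0,1]]]'

```text
time_s: 1.7
ee_pos: [0.5435, 0.2207, 0.1854]
eef_rot: [-3.142, -0.0, 1.697]
force: [-0.3, 0.4, 0.5]
grip_width: 0.0003
grip_force: 0.0
```

```bash
python3 - <<'E'
from h import *
a,_=snap('top'); b,_=snap('side')
f=lambda a,x0,y0,w,h,k:cv2.resize(a[y0:y0+h,x0:x0+w],None,fx=k,fy=k,interpolation=cv2.INTER_CUBIC)
cv2.imwrite('pics/p1.png',np.vstack([f(a,100,120,140,75,4),f(b,200,160,140,75,4)]))
print(row(.544,.220,.15,1.695),ctrl.get_obs()['ee_pos'],ctrl.get_obs()['force'])
E
```

```text
[-0.6, 0.2, 35.5, 0.0, -0.0, 0.001] [0.54369171 0.22053945 0.18553347] [-1.50652147 -0.70965691 -0.03796871]
```

View pics/p1.png

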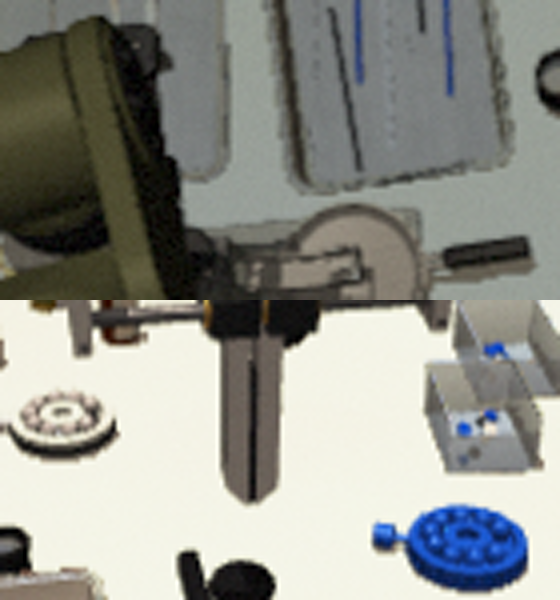

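The closed fingertips (side crop 248,500) stand over the black head (240,580), so I press down.

Emit:
arm_command --plan '[[[0,0,8,0,0,0,1],[0,0,16,0,0,0,1],[0,0,20,0,0,0,1],[0,0,24,0,0,0,1],[0,0,28,0,0,0,1],[0,0,32,0,0,0,1],[0,0,35,0,0,0,1],[0,0,37,0,0,0,1],[0,0,38,0,0,0,1]]]'

```text
time_s: 2.7
ee_pos: [0.5441, 0.2199, 0.1472]
eef_rot: [-3.142, 0.0, 1.695]
force: [0.0, -0.8, -1.0]
grip_width: 0.0001
grip_force: 0.0
```

Emit:
arm_command --plan '[[[0,0,0.5,0,0,0,1],[0,0,1,0,0,0,1]]]'

```text
time_s: 2.9
ee_pos: [0.5442, 0.2199, 0.1465]
eef_rot: [3.141, -0.0, 1.695]
force: [0.8, -0.6, -0.0]
grip_width: 0.0006
grip_force: 0.0
```

```bash
python3 - <<'E'
from h import *
a,_=snap('top'); b,_=snap('side')
f=lambda a,x0,y0,w,h,k:cv2.resize(a[y0:y0+h,x0:x0+w],None,fx=k,fy=k,interpolation=cv2.INTER_CUBIC)
cv2.imwrite('pics/p2.png',np.hstack([f(a,120,150,80,100,5),f(b,220,190,80,100,5)]))
print(ctrl.get_obs()['ee_pos'],ctrl.get_obs()['force'])
E
```

```text
[0.54417412 0.21987754 0.14639165] [-0.67202907  0.1674059   0.01493772]
```

View pics/p2.png

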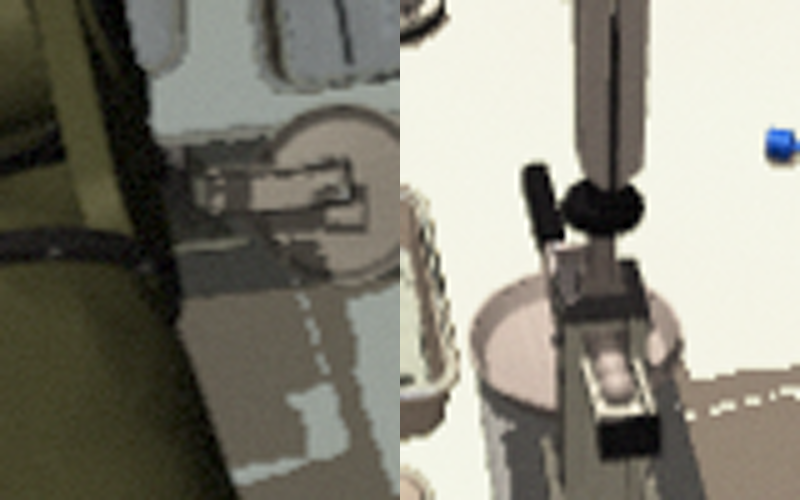

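```bash
python3 - <<'E'
from h import *
d=np.load('pics/side.npy')
for x,y in [(603,185),(603,190),(603,195),(603,200),(603,205),(603,210),(603,215),(603,222),(603,230),(575,205),(635,205),(610,150),(603,255),(600,300)]:
    u=220+(x-400)/5;v=190+y/5
    print(x,y,world('side',u,v,d=d[int(round(v)),int(round(u))]).round(4))
E
```

```text
603 185 [0.5449 0.2293 0.1768]
603 190 [0.545  0.2307 0.1755]
603 195 [0.5445 0.2221 0.1666]
603 200 [0.5448 0.2273 0.1681]
603 205 [0.5448 0.2294 0.1673]
603 210 [0.5449 0.2316 0.1665]
603 215 [0.5451 0.2359 0.1674]
603 222 [0.5452 0.2389 0.1663]
603 230 [0.5452 0.2407 0.1638]
575 205 [0.5557 0.229  0.1672]
635 205 [0.5324 0.2294 0.1671]
610 150 [0.5423 0.2279 0.1924]
603 255 [0.5446 0.2287 0.142 ]
600 300 [0.5458 0.234  0.1235]
```

```bash
python3 - <<'E'
from h import *
c=cams.camera_info('side');T=np.array(c['world_to_cam'])
for p in [(.5437,.2205,.1855),(.5442,.2199,.1464),(.5442,.2199,.168),(.5442,.2279,.168)]:
    q=T[:3,:3]@p+T[:3,3]; u=q[0]/q[2]*c['fx']+c['cx'];v=q[1]/q[2]*c['fy']+c['cy']
    print(p,'uv',u,v,'p1',(u-200)*4,(v-160)*4+300,'p2',(u-220)*5+400,(v-190)*5)
o=ctrl.get_obs();print(o['time_s'],o['qpos'],o['ee_pos'],o['tau'])
b,dn=snap('side')
for v in range(222,240,2):
    u=260.5;print(v,world('side',u,v,d=dn[v,260]).round(4))
E
```

```text
(0.5437, 0.2205, 0.1855) uv 261.0928438377441 220.67421538148142 p1 244.37137535097645 542.6968615259257 p2 605.4642191887206 153.3710769074071
(0.5442, 0.2199, 0.1464) uv 260.6402825070894 236.4811590393446 p1 242.56113002835764 605.9246361573784 p2 603.201412535447 232.40579519672295
(0.5442, 0.2199, 0.168) uv 260.74022882118004 227.7574026044324 p1 242.96091528472016 571.0296104177296 p2 603.7011441059002 188.787013022162
(0.5442, 0.2279, 0.168) uv 260.8971198685234 230.2219212969422 p1 243.58847947409367 580.8876851877689 p2 604.4855993426171 201.10960648471107
3.0 [ 3.21603843e-01  4.05483230e-01  1.44746184e+00 -9.95722888e-06
  1.28856256e+00  1.97619756e-01] [0.54417412 0.21987754 0.14639165] [-9.30699434e-05 -5.87355816e+01 -3.48770428e+01  7.30557810e-02
 -1.80976762e-02  1.12133794e-04]
222 [0.5452 0.2292 0.1886]
224 [0.5452 0.2302 0.1846]
226 [0.5452 0.2314 0.1808]
228 [0.5447 0.2202 0.1677]
230 [0.5449 0.2266 0.1675]
232 [0.5452 0.233  0.1676]
234 [0.5454 0.2384 0.1669]
236 [0.5453 0.2388 0.1623]
238 [0.5449 0.2298 0.1503]
```

The fingertips actually sit about 20 mm behind the reported TCP: they are just touching the head, which is still up at z ≈ 0.168. I continue down by force.

Emit:
arm_command --plan '[[[0,0,3,0,0,0,1],[0,0,6,0,0,0,1],[0,0,9,0,0,0,1],[0,0,12,0,0,0,1],[0,0,14,0,0,0,1]]]'

```text
time_s: 3.55
ee_pos: [0.5441, 0.2199, 0.1322]
eef_rot: [-3.142, -0.0, 1.695]
force: [-0.8, -1.7, 3.6]
grip_width: 0.0001
grip_force: 1.4
```

Emit:
arm_command --plan '[[[0,0,2,0,0,0,1],[0,0,4,0,0,0,1],[0,0,5,0,0,0,1],[0,0,6,0,0,0,1]]]'

```text
time_s: 3.95
ee_pos: [0.5441, 0.2199, 0.1263]
eef_rot: [-3.142, -0.0, 1.695]
force: [-2.1, -0.5, 3.2]
grip_width: 0.0002
grip_force: 1.7
```

Emit:
arm_command --plan '[[[0,0,0.5,0,0,0,1],[0,0,1,0,0,0,1]]]'

```text
time_s: 4.15
ee_pos: [0.5441, 0.2199, 0.1254]
eef_rot: [-3.142, -0.0, 1.695]
force: [-1.9, -0.1, 3.8]
grip_width: 0.0003
grip_force: 1.8
```

Emit:
arm_command --plan '[[[0,0,0.5,0,0,0,1],[0,0,1,0,0,0,1]]]'

```text
time_s: 4.35
ee_pos: [0.5441, 0.2198, 0.1244]
eef_rot: [-3.142, 0.0, 1.695]
force: [-2.4, 0.0, 3.4]
grip_width: 0.0005
grip_force: 1.8
```

Emit:
arm_command --plan '[[[0,0,0.5,0,0,0,1],[0,0,1,0,0,0,1]]]'

```text
time_s: 4.55
ee_pos: [0.5441, 0.2199, 0.1233]
eef_rot: [-3.142, 0.0, 1.695]
force: [-2.3, -0.7, 3.8]
grip_width: 0.0001
grip_force: 1.9
```

```bash
python3 - <<'E'
from h import *
b,dn=snap('side'); print(ctrl.get_obs()['force'],ctrl.get_obs()['ee_pos'])
cv2.imwrite('pics/p3.png',cv2.resize(b[190:290,220:300],None,fx=5,fy=5))
for v in range(228,252,2):
    u=260.5;print(v,world('side',u,v,d=dn[v,260]).round(4))
E
```

```text
[-2.29682432e+00 -1.25882657e-03  3.26493853e+00] [0.5441282  0.21985449 0.12321917]
228 [0.5451 0.2288 0.1741]
230 [0.5451 0.2303 0.1704]
232 [0.545  0.2297 0.1651]
234 [0.545  0.2295 0.16  ]
236 [0.5449 0.2301 0.1556]
238 [0.5449 0.2308 0.1512]
240 [0.5452 0.2378 0.1518]
242 [0.5452 0.2395 0.1482]
244 [0.5447 0.2297 0.1352]
246 [0.5447 0.2286 0.1292]
248 [0.5446 0.2291 0.1245]
250 [0.5448 0.2329 0.1225]
```

Emit:
arm_command --plan '[[[0,0,1,0,0,0,1],[0,0,2,0,0,0,1],[0,0,3,0,0,0,1]]]'

```text
time_s: 4.9
ee_pos: [0.5442, 0.2199, 0.1203]
eef_rot: [3.142, -0.0, 1.695]
force: [-1.7, -0.7, 3.3]
grip_width: 0.0004
grip_force: 2.1
```

Emit:
arm_command --plan '[[[0,0,0.5,0,0,0,1],[0,0,1,0,0,0,1]]]'

```text
time_s: 5.1
ee_pos: [0.5441, 0.2199, 0.1193]
eef_rot: [-3.142, 0.0, 1.695]
force: [-2.8, -1.3, 3.6]
grip_width: 0.0005
grip_force: 2.1
```

Emit:
arm_command --plan '[[[0,0,0.5,0,0,0,1],[0,0,1,0,0,0,1]]]'

```text
time_s: 5.3
ee_pos: [0.5441, 0.2199, 0.1183]
eef_rot: [3.142, 0.0, 1.695]
force: [-2.5, -0.3, 4.4]
grip_width: 0.0005
grip_force: 2.3
```

Emit:
arm_command --plan '[[[0,0,0.4,0,0,0,1],[0,0,0.8,0,0,0,1]]]'

```text
time_s: 5.5
ee_pos: [0.5442, 0.2199, 0.1176]
eef_rot: [3.142, -0.0, 1.695]
force: [-1.9, -0.9, 3.1]
grip_width: 0.0003
grip_force: 2.3
```

Emit:
arm_command --plan '[[[0,0,0.4,0,0,0,1],[0,0,0.8,0,0,0,1]]]'

```text
time_s: 5.7
ee_pos: [0.5442, 0.2199, 0.1168]
eef_rot: [3.142, -0.0, 1.695]
force: [-2.8, -1.1, 5.5]
grip_width: 0.0006
grip_force: 2.3
```

Emit:
arm_command --plan '[[[0,0,0.4,0,0,0,1],[0,0,0.8,0,0,0,1]]]'

```text
time_s: 5.9
ee_pos: [0.5442, 0.2199, 0.1161]
eef_rot: [3.141, -0.0, 1.695]
force: [-4.8, -1.1, 9.0]
grip_width: 0.0005
grip_force: 4.6
```

At the stop (9 N). Hold 0.7 s, then release.

Emit:
arm_command --plan '[[[0,0,0,0,0,0,1],[0,0,0,0,0,0,1],[0,0,0,0,0,0,1],[0,0,0,0,0,0,1],[0,0,0,0,0,0,1],[0,0,0,0,0,0,1],[0,0,0,0,0,0,1]]]'

```text
time_s: 6.6
ee_pos: [0.5442, 0.2199, 0.1161]
eef_rot: [3.141, -0.0, 1.695]
force: [-4.4, -0.2, 6.9]
grip_width: -0.0002
grip_force: 3.4
```

Emit:
arm_command --plan '[[[0,0,-5,0,0,0,1],[0,0,-12,0,0,0,1],[0,0,-22,0,0,0,1],[0,0,-40,0,0,0,1],[0,0,-60,0,0,0,-1],[0,0,-80,0,0,0,-1],[0,0,-84,0,0,0,-1],[0,0,-84,0,0,0,-1],[0,0,-84,0,0,0,-1]]]'

```text
time_s: 7.5
ee_pos: [0.5438, 0.2197, 0.1989]
eef_rot: [-3.14, 0.0, 1.695]
force: [0.4, 0.4, 0.0]
grip_width: 0.0372
grip_force: 0.0
```

```bash
python3 -c "
from h import *
print(row(.576,-.035,.2,1.695), ctrl.get_obs()['ee_pos'])"
```

```text
[-256.8, 0.4, -1.0, -0.001, 0.0, -0.0] [0.54380391 0.2197318  0.19887857]
```

Emit:
arm_command --plan '[[[-25,0,0,0,0,0,-1],[-55,0,0,0,0,0,-1],[-85,0,20,0,0,0,-1],[-115,0,40,0,0,0,-1],[-140,0,60,0,0,0,-1],[-160,0,70,0,0,0,-1],[-171,0,70,0,0,0,-1],[-171,0,70,0,0,0,-1],[-171,0,70,0,0,0,-1],[-171,0,70,0,0,0,-1]]]'

```text
time_s: 8.5
ee_pos: [0.5654, 0.0511, 0.1305]
eef_rot: [3.141, -0.0, 1.696]
force: [-0.3, 0.1, -0.3]
grip_width: 0.0943
grip_force: 0.0
```

```bash
python3 - <<'E'
from h import *
a,_=snap('top'); b,d=snap('side'); o=ctrl.get_obs()
f=lambda a,x0,y0,w,h,k:cv2.resize(a[y0:y0+h,x0:x0+w],None,fx=k,fy=k,interpolation=cv2.INTER_CUBIC)
cv2.imwrite('pics/p4.png',np.hstack([f(a,130,150,100,120,4),f(b,210,150,100,120,4)]))
print(o['ee_pos'],o['eef_rot'],o['grip_width'])
c=cams.camera_info('side');T=np.array(c['world_to_cam']);r=R.from_euler('xyz',o['eef_rot'])
for n,t in dict(tip1=(0,.047,0),tip2=(0,-.047,0)).items():
  q=T[:3,:3]@(np.array(o['ee_pos'])+r.apply(t))+T[:3,3];u=q[0]/q[2]*c['fx']+c['cx'];v=q[1]/q[2]*c['fy']+c['cy']
  print(n,u,v,'p4',400+(u-210)*4,(v-150)*4)
E
```

```text
[0.56538274 0.05099044 0.13035063] [3.14096269e+00 2.59216630e-05 1.69580926e+00] 0.09410162125124513
tip1 229.4717600832809 199.73577077496617 p4 477.88704033312365 198.94308309986468
tip2 268.39119657091373 196.66851486399872 p4 633.5647862836549 186.6740594559949
```

View pics/p4.png

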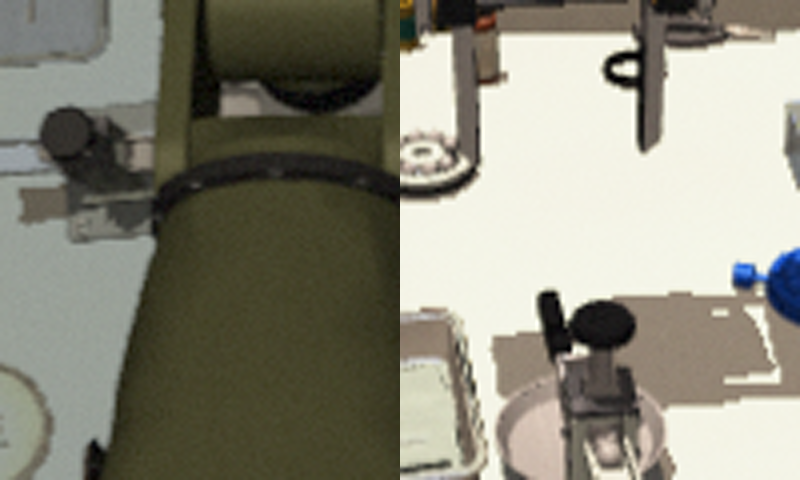

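```bash
python3 - <<'E'
from h import *
s=cv2.imread('pics/s1.png'); b=cv2.imread('pics/side.png'); p3=cv2.imread('pics/p3.png')
k=.64; 
A=s[int(220/k):int(290/k),int(225/k):int(295/k)]; B=b[220:290,225:295]
cv2.imwrite('pics/p5.png',np.hstack([cv2.resize(x,(390,390),interpolation=cv2.INTER_CUBIC) for x in(A,B)]))
E
```

```text
(no output)
```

View pics/p5.png

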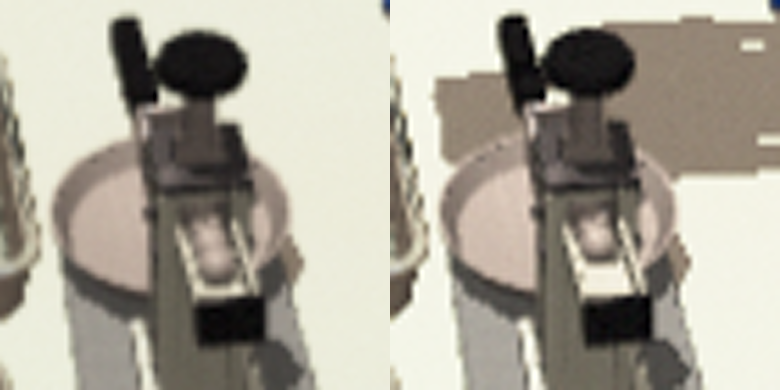

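The ball column has moved down by one place (left: balls reach 218,265; right: the last at 598,235), so one ball is out, and the plunger is up. Descending on the grip with the tip offset of about 29 mm.

Emit:
arm_command --plan '[[[0,1,20,0,0,0,-0.5],[0,1,45,0,0,0,-0.3],[0,1,70,0,0,0,-0.3],[0,1,90,0,0,0,-0.3],[0,1,105,0,0,0,-0.3],[0,1,115,0,0,0,-0.3],[0,1,120,0,0,0,-0.3],[0,1,120,0,0,0,-0.3]]]'

```text
time_s: 9.4
ee_pos: [0.5663, 0.0504, 0.0099]
eef_rot: [-3.141, 0.0, 1.695]
force: [0.0, -0.7, 0.3]
grip_width: 0.0612
grip_force: 0.0
```

```bash
python3 - <<'E'
from h import *
b,d=snap('side'); print(ctrl.get_obs()['ee_pos'])
cv2.imwrite('pics/p6.png',cv2.resize(b[180:280,210:310],None,fx=6,fy=6,interpolation=cv2.INTER_CUBIC))
E
```

```text
[0.56658208 0.05037785 0.01040799]
```

View pics/p6.png

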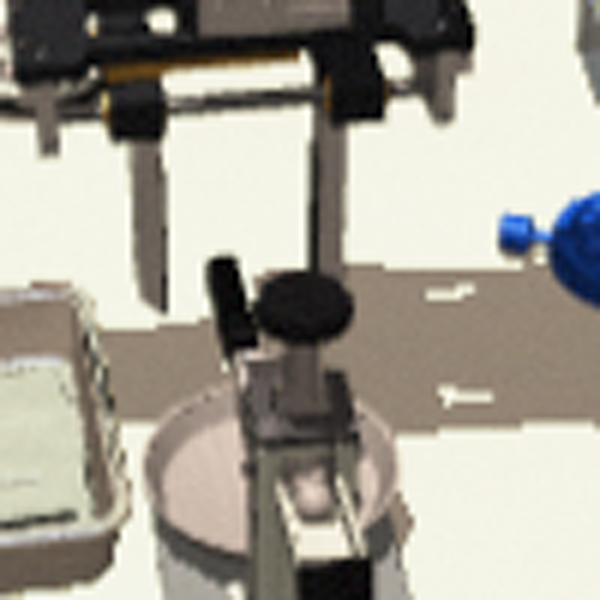

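```bash
python3 - <<'E'
from h import *
d=np.load('pics/side.npy')
for x,y in [(150,250),(155,280),(158,295),(161,303),(160,308),(222,265),(225,280),(232,310),(328,200),(330,240)]:
    u=210+(x+.5)/6-.5;v=180+(y+.5)/6-.5
    print(x,y,world('side',u,v,d=d[int(round(v)),int(round(u))]).round(4))
print(ctrl.get_obs()['grip_width'])
E
```

```text
150 250 [0.6012 0.0652 0.0734]
155 280 [0.5995 0.0656 0.0586]
158 295 [0.5986 0.0635 0.0494]
161 303 [0.5974 0.0651 0.0464]
160 308 [0.5979 0.0633 0.0425]
222 265 [0.572  0.0327 0.0418]
225 280 [0.5708 0.0393 0.0387]
232 310 [0.5681 0.0649 0.0422]
328 200 [0.5286 0.0552 0.09  ]
330 240 [0.5276 0.0558 0.0705]
0.06081121927152029
```

Emit:
arm_command --plan '[[[0,2,6,0,0,0,-0.3],[0,2,12,0,0,0,-0.3],[0,2,18,0,0,0,-0.3],[0,2,23,0,0,0,-0.3],[0,2,26,0,0,0,-0.3],[0,2,26,0,0,0,-0.3]]]'

```text
time_s: 10.05
ee_pos: [0.568, 0.0506, -0.0166]
eef_rot: [-3.141, -0.0, 1.695]
force: [-0.2, -0.6, 0.4]
grip_width: 0.0615
grip_force: 0.0
```

Emit:
arm_command --plan '[[[0,0,0,0,0,0,0.2],[0,0,0,0,0,0,0.4],[0,0,0,0,0,0,0.55],[0,0,0,0,0,0,0.6],[0,0,0,0,0,0,0.65],[0,0,0,0,0,0,0.7],[0,0,0,0,0,0,0.75],[0,0,0,0,0,0,0.8],[0,0,0,0,0,0,1],[0,0,0,0,0,0,1],[0,0,0,0,0,0,1]]]' --squeeze 25

```text
time_s: 11.15
ee_pos: [0.5683, 0.0505, -0.016]
eef_rot: [3.141, 0.0, 1.695]
force: [0.7, 0.7, -0.2]
grip_width: 0.0138
grip_force: 25.0
```

Emit:
arm_command --plan '[[[0,0,0,0,0,0,1],[0,0,0,0,0,0,1],[0,0,-0.5,0,0,0,1],[0,0,-1.5,0,0,0,1],[0,0,-3,0,0,0,1],[0,0,-4.5,0,0,0,1],[0,0,-6,0,0,0,1],[0,0,-7,0,0,0,1],[0,0,-7,0,0,0,1]]]' --squeeze 50

```text
time_s: 12.05
ee_pos: [0.5684, 0.0505, -0.0089]
eef_rot: [3.141, 0.0, 1.695]
force: [-0.2, -0.1, -0.3]
grip_width: 0.0134
grip_force: 50.0
```

```bash
python3 - <<'E'
from h import *
_,d=snap('side'); o=ctrl.get_obs(); print(o['ee_pos'],o['force'],o['moment'])
# dish rim tilt: world points of dish region, outer rim top
H,W=d.shape;U,V=np.meshgrid(np.arange(W),np.arange(H));c=cams.camera_info('side');T=np.linalg.inv(c['world_to_cam'])
X=np.stack([(U-c['cx'])/c['fx']*d,(V-c['cy'])/c['fy']*d,d],-1)@T[:3,:3].T+T[:3,3]
m=(np.hypot(X[...,0]-.554,X[...,1]-.143)<.046)&(X[...,2]>.008)&(X[...,2]<.045)&(X[...,0]>.57)
q=X[m];print(len(q)); A=np.c_[q[:,:2]-[.554,.143],np.ones(len(q))];print(np.linalg.lstsq(A,q[:,2],rcond=None)[0])
E
```

```text
[ 0.56832771  0.05054014 -0.00896417] [ 0.05152963 -0.36206689 -0.44034127] [-0.13312097  0.03805307  0.00967963]
244
[ 0.13159998 -0.10889869  0.0187341 ]
```

```bash
python3 - <<'E'
from h import *
d=np.load('pics/side.npy')
H,W=d.shape;U,V=np.meshgrid(np.arange(W),np.arange(H));c=cams.camera_info('side');T=np.linalg.inv(c['world_to_cam'])
X=np.stack([(U-c['cx'])/c['fx']*d,(V-c['cy'])/c['fy']*d,d],-1)@T[:3,:3].T+T[:3,3]
r=np.hypot(X[...,0]-.556,X[...,1]-.143);th=np.degrees(np.arctan2(X[...,1]-.143,X[...,0]-.556))
for a in range(-180,180,20):
    m=(r>.043)&(r<.056)&(th>=a)&(th<a+20)&(X[...,2]>.012)&(X[...,2]<.06)
    z=X[...,2][m]
    if len(z)>3: print(a+10,len(z),np.sort(z)[-5:].round(4))
# floor profile by bin
for a in range(-100,100,20):
    m=(r>.025)&(r<.038)&(th>=a)&(th<a+20)&(X[...,2]>0)&(X[...,2]<.06); z=X[...,2][m]
    if len(z)>3: print('floor',a+10,len(z),np.median(z).round(4))
E
```

```text
-170 22 [0.0337 0.0339 0.0345 0.0351 0.0354]
-150 20 [0.0343 0.0344 0.0346 0.0355 0.0357]
-70 15 [0.0337 0.0339 0.0339 0.0353 0.0398]
-50 19 [0.0346 0.0352 0.0353 0.036  0.0368]
-30 19 [0.0345 0.0347 0.0348 0.0348 0.036 ]
-10 18 [0.0348 0.0348 0.0349 0.0352 0.0371]
10 16 [0.0345 0.0347 0.0347 0.035  0.0367]
30 7 [0.0329 0.0343 0.0345 0.0346 0.0352]
50 13 [0.0347 0.0352 0.0354 0.0355 0.0364]
70 18 [0.0339 0.035  0.0352 0.0352 0.0358]
130 6 [0.0334 0.0345 0.0349 0.0351 0.0362]
150 10 [0.0353 0.0353 0.0353 0.0354 0.0356]
170 14 [0.0335 0.0345 0.0348 0.0354 0.0355]
floor -70 11 0.0219
floor -50 18 0.0228
floor -30 21 0.0226
floor -10 20 0.0225
floor 10 19 0.0222
floor 30 22 0.0212
floor 50 25 0.0205
floor 70 25 0.021
```

The dish is level (rim at 0.035 all round), lifted 6 mm. Draw it out.

Emit:
arm_command --plan '[[[-0.5,0,0,0,0,0,1],[-2,0,0,0,0,0,1],[-4.5,0,0,0,0,0,1],[-8,0,0,0,0,0,1],[-12.5,0,0,0,0,0,1],[-18,0,0,0,0,0,1],[-24,0,0,0,0,0,1],[-30,0,0,0,0,0,1],[-36,0,0,0,0,0,1],[-42,0,0,0,0,0,1],[-48,0,0,0,0,0,1],[-54,0,0,0,0,0,1]]]'

```text
time_s: 13.3
ee_pos: [0.575, -0.0035, -0.0091]
eef_rot: [-3.142, 0.0, 1.695]
force: [1.3, -0.5, 0.0]
grip_width: 0.0136
grip_force: 50.0
```

Emit:
arm_command --plan '[[[-6,0,0,0,0,0,1],[-12,0,0,0,0,0,1],[-18,0,0,0,0,0,1],[-24,0,0,0,0,0,1],[-30,0,0,0,0,0,1],[-35.5,0,0,0,0,0,1],[-40,0,0,0,0,0,1],[-43.5,0,0,0,0,0,1],[-46,0,0,0,0,0,1],[-47.5,0,0,0,0,0,1],[-48,0,0,0,0,0,1],[-48,0,0,0,0,0,1]]]'

```text
time_s: 14.5
ee_pos: [0.5809, -0.0506, -0.009]
eef_rot: [3.142, -0.0, 1.695]
force: [-0.4, -1.1, -1.2]
grip_width: 0.0138
grip_force: 50.0
```

Emit:
arm_command --plan '[[[0,0,-1,0,0,0,1],[0,0,-4,0,0,0,1],[0,0,-8,0,0,0,1],[0,0,-13,0,0,0,1],[0,0,-18,0,0,0,1],[0,0,-23,0,0,0,1],[0,0,-28,0,0,0,1],[0,0,-33,0,0,0,1],[0,0,-37,0,0,0,1],[0,0,-39,0,0,0,1],[0,0,-40,0,0,0,1],[0,0,-40,0,0,0,1]]]'

```text
time_s: 15.7
ee_pos: [0.5809, -0.0507, 0.0309]
eef_rot: [-3.142, 0.0, 1.695]
force: [-0.3, -0.2, -0.2]
grip_width: 0.0134
grip_force: 50.0
```

```bash
python3 - <<'E'
from h import *
b,d=snap('side'); a,_=snap('top'); o=ctrl.get_obs(); print(o['time_s'],o['ee_pos'],o['eef_rot'],o['grip_width'])
e=o['ee_pos']; y=o['eef_rot'][2]
w=[e[0]+.093*np.cos(y),e[1]+.093*np.sin(y),.07]
c=cams.camera_info('side');T=np.array(c['world_to_cam']);q=T[:3,:3]@w+T[:3,3];u=q[0]/q[2]*c['fx']+c['cx'];v=q[1]/q[2]*c['fy']+c['cy'];print(w,u,v)
u,v=int(u),int(v)
cv2.imwrite('pics/p7.png',cv2.resize(b[v-50:v+50,u-60:u+60],None,fx=6,fy=6,interpolation=cv2.INTER_CUBIC))
E
```

```text
15.8 [ 0.5807952  -0.05069012  0.03075481] [-3.14128884e+00 -4.25837262e-05  1.69474147e+00] 0.0136794982127156
[np.float64(0.5692977935241381), np.float64(0.04159644517323007), 0.07] 247.5939212565735 216.65391950740778
```

View pics/p7.png

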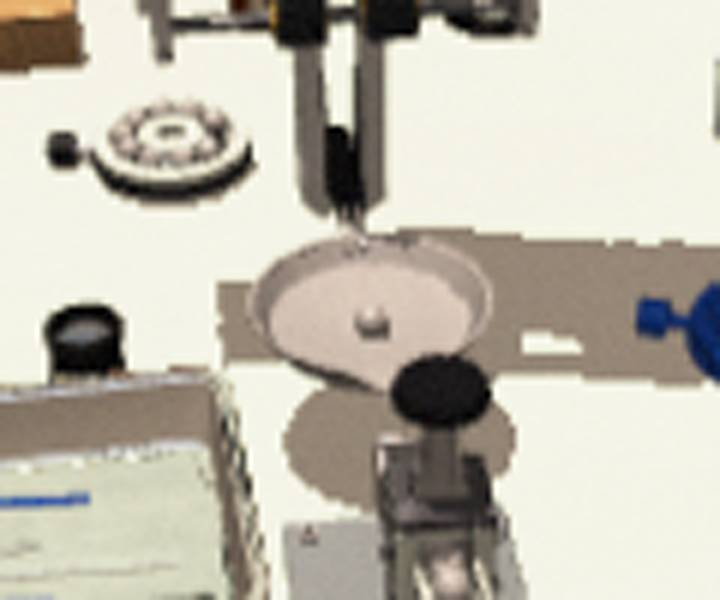

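Ball sits in the middle (372,318) of the level dish. Measure the ball–TCP distance and plan the arc.

```bash
python3 - <<'E'
from h import *
o=ctrl.get_obs(); e=np.array(o['ee_pos'])
ball=world('side',187+(372.5)/6-.5,166+(318.5)/6-.5,z=.0645); rim=world('side',187+371.5/6-.5,166+313/6-.5,z=.0755)
print(ball,rim,ball-e,np.hypot(*(ball-e)[:2]))
yaw0=1.695; L=np.array([.093]) 
v=(rim+ball)[:2]/2-e[:2]; print('along',v@[np.cos(yaw0),np.sin(yaw0)],'lat',v@[-np.sin(yaw0),np.cos(yaw0)])
Lx=.093; c0=e[:2]+Lx*np.array([np.cos(yaw0),np.sin(yaw0)]); yaw1=-.015
gap=np.array([.640,-.190]); c1=gap-.056*np.array([np.cos(yaw1),np.sin(yaw1)])
N=48; s=e[0],e[1],e[2],yaw0; prev=s
for k in range(1,N+1):
    t=k/N; t=t**3*(10-15*t+6*t*t); c=c0+(c1-c0)*t; y=yaw0+(yaw1-yaw0)*t
    g=(c[0]-Lx*np.cos(y),c[1]-Lx*np.sin(y),e[2],y)
    r=row(*g,start=s); print([round(r[0]),round(r[1]),0,0,0,round(r[5],3),1] if 0 else [r[0],r[1],0,0,0,r[5],1],end=', ')
    if k%12==0: s=g; print('\n',np.round(g,4))
E
```

```text
[0.5668752  0.04219334 0.0645    ] [0.56733459 0.05381833 0.0755    ] [-0.01392     0.09288346  0.03374519] 0.09392072669265279
along 0.0996316769532743 lat 0.0013579384938791524
[-0.0, -0.0, 0, 0, 0, 0.0, 1], [-0.2, -0.1, 0, 0, 0, 0.001, 1], [-0.5, -0.4, 0, 0, 0, 0.004, 1], [-1.2, -0.9, 0, 0, 0, 0.009, 1], [-2.2, -1.7, 0, 0, 0, 0.016, 1], [-3.7, -2.8, 0, 0, 0, 0.027, 1], [-5.6, -4.3, 0, 0, 0, 0.042, 1], [-8.0, -6.1, 0, 0, 0, 0.061, 1], [-10.9, -8.4, 0, 0, 0, 0.083, 1], [-14.3, -11.1, 0, 0, 0, 0.11, 1], [-18.2, -14.3, 0, 0, 0, 0.142, 1], [-22.4, -17.8, 0, 0, 0, 0.177, 1], 
 [ 0.5659 -0.0752  0.0308  1.518 ]
[-5.3, -3.1, 0, 0, 0, 0.04, 1], [-10.9, -6.4, 0, 0, 0, 0.083, 1], [-16.8, -10.1, 0, 0, 0, 0.131, 1], [-22.9, -14.0, 0, 0, 0, 0.182, 1], [-29.1, -18.1, 0, 0, 0, 0.236, 1], [-35.5, -22.3, 0, 0, 0, 0.294, 1], [-41.7, -26.6, 0, 0, 0, 0.354, 1], [-47.9, -31.0, 0, 0, 0, 0.416, 1], [-53.9, -35.4, 0, 0, 0, 0.48, 1], [-59.7, -39.6, 0, 0, 0, 0.545, 1], [-65.3, -43.8, 0, 0, 0, 0.611, 1], [-70.5, -47.7, 0, 0, 0, 0.678, 1], 
 [ 0.5146 -0.143   0.0308  0.84  ]
[-6.1, 0.2, 0, 0, 0, 0.067, 1], [-11.8, 0.5, 0, 0, 0, 0.133, 1], [-17.0, 0.8, 0, 0, 0, 0.198, 1], [-21.7, 1.2, 0, 0, 0, 0.262, 1], [-25.9, 1.7, 0, 0, 0, 0.324, 1], [-29.6, 2.2, 0, 0, 0, 0.384, 1], [-32.9, 2.9, 0, 0, 0, 0.442, 1], [-35.8, 3.6, 0, 0, 0, 0.496, 1], [-38.3, 4.4, 0, 0, 0, 0.547, 1], [-40.4, 5.3, 0, 0, 0, 0.595, 1], [-42.2, 6.2, 0, 0, 0, 0.638, 1], [-43.7, 7.1, 0, 0, 0, 0.678, 1], 
 [ 0.4907 -0.1803  0.0308  0.162 ]
[-0.4, 1.5, 0, 0, 0, 0.035, 1], [-0.7, 2.8, 0, 0, 0, 0.067, 1], [-0.8, 3.9, 0, 0, 0, 0.094, 1], [-0.9, 4.9, 0, 0, 0, 0.116, 1], [-0.9, 5.6, 0, 0, 0, 0.135, 1], [-0.9, 6.3, 0, 0, 0, 0.15, 1], [-0.9, 6.7, 0, 0, 0, 0.161, 1], [-0.9, 7.1, 0, 0, 0, 0.168, 1], [-0.9, 7.3, 0, 0, 0, 0.173, 1], [-0.9, 7.4, 0, 0, 0, 0.176, 1], [-0.9, 7.4, 0, 0, 0, 0.177, 1], [-0.9, 7.4, 0, 0, 0, 0.177, 1], 
 [ 0.491  -0.1878  0.0308 -0.015 ]
```

Emit:
arm_command --plan '[[[-0.2,-0.1,0,0,0,0.001,1],[-0.5,-0.4,0,0,0,0.004,1],[-1.2,-0.9,0,0,0,0.009,1],[-2.2,-1.7,0,0,0,0.016,1],[-3.7,-2.8,0,0,0,0.027,1],[-5.6,-4.3,0,0,0,0.042,1],[-8,-6.1,0,0,0,0.061,1],[-10.9,-8.4,0,0,0,0.083,1],[-14.3,-11.1,0,0,0,0.11,1],[-18.2,-14.3,0,0,0,0.142,1],[-22.4,-17.8,0,0,0,0.177,1]]]'

```text
time_s: 16.9
ee_pos: [0.5657, -0.0755, 0.0309]
eef_rot: [-3.142, 0.0, 1.515]
force: [-0.1, 0.5, -0.9]
grip_width: 0.0136
grip_force: 50.0
```

Emit:
arm_command --plan '[[[-5.3,-3.1,0,0,0,0.04,1],[-10.9,-6.4,0,0,0,0.083,1],[-16.8,-10.1,0,0,0,0.131,1],[-22.9,-14,0,0,0,0.182,1],[-29.1,-18.1,0,0,0,0.236,1],[-35.5,-22.3,0,0,0,0.294,1],[-41.7,-26.6,0,0,0,0.354,1],[-47.9,-31,0,0,0,0.416,1],[-53.9,-35.4,0,0,0,0.48,1],[-59.7,-39.6,0,0,0,0.545,1],[-65.3,-43.8,0,0,0,0.611,1],[-70.5,-47.7,0,0,0,0.678,1]]]'

```text
time_s: 18.1
ee_pos: [0.5142, -0.1435, 0.031]
eef_rot: [3.142, 0.0, 0.835]
force: [0.3, -0.1, -1.5]
grip_width: 0.0133
grip_force: 50.0
```

Emit:
arm_command --plan '[[[-6.1,0.2,0,0,0,0.067,1],[-11.8,0.5,0,0,0,0.133,1],[-17,0.8,0,0,0,0.198,1],[-21.7,1.2,0,0,0,0.262,1],[-25.9,1.7,0,0,0,0.324,1],[-29.6,2.2,0,0,0,0.384,1],[-32.9,2.9,0,0,0,0.442,1],[-35.8,3.6,0,0,0,0.496,1],[-38.3,4.4,0,0,0,0.547,1],[-40.4,5.3,0,0,0,0.595,1],[-42.2,6.2,0,0,0,0.638,1],[-43.7,7.1,0,0,0,0.678,1]]]'

```text
time_s: 19.3
ee_pos: [0.4905, -0.1806, 0.031]
eef_rot: [-3.142, -0.0, 0.158]
force: [-0.6, -0.3, -1.2]
grip_width: 0.0137
grip_force: 50.0
```

Emit:
arm_command --plan '[[[-0.4,1.5,0,0,0,0.035,1],[-0.7,2.8,0,0,0,0.067,1],[-0.8,3.9,0,0,0,0.094,1],[-0.9,4.9,0,0,0,0.116,1],[-0.9,5.6,0,0,0,0.135,1],[-0.9,6.3,0,0,0,0.15,1],[-0.9,6.7,0,0,0,0.161,1],[-0.9,7.1,0,0,0,0.168,1],[-0.9,7.3,0,0,0,0.173,1],[-0.9,7.4,0,0,0,0.176,1],[-0.9,7.4,0,0,0,0.177,1],[-0.9,7.4,0,0,0,0.177,1]]]'

```text
time_s: 20.5
ee_pos: [0.4911, -0.1877, 0.031]
eef_rot: [3.142, -0.0, -0.015]
force: [-0.4, 0.7, -0.9]
grip_width: 0.0134
grip_force: 50.0
```

```bash
python3 - <<'E'
from h import *
b,d=snap('side'); a,dt=snap('top'); o=ctrl.get_obs(); print(o['time_s'],o['ee_pos'],o['eef_rot'],o['grip_width'])
f=lambda a,x0,y0,w,h,k:cv2.resize(a[y0:y0+h,x0:x0+w],None,fx=k,fy=k,interpolation=cv2.INTER_CUBIC)
cv2.imwrite('pics/p8.png',np.hstack([f(a,270,110,80,100,5),f(b,195,145,80,100,5)]))
E
```

```text
20.6 [ 0.49104343 -0.18767133  0.03097019] [-3.14159010e+00 -6.02771741e-06 -1.51224324e-02] 0.013472381042949
```

View pics/p8.png

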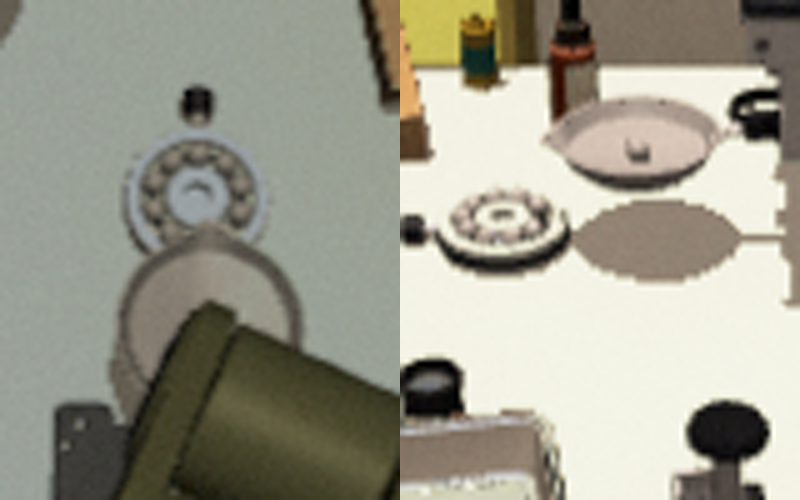

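Lip tip at top crop (205,226), pan centre (197,197); ball mid-dish at (640,148), dish level.

```bash
python3 - <<'E'
from h import *
g=lambda x,y:(270+(x+.5)/5-.5,110+(y+.5)/5-.5)
print('lip',world('top',*g(205,226),z=.0725),'pan',world('top',*g(197,197),z=.02))
s=lambda x,y:(195+(x-399.5)/5-.5,145+(y+.5)/5-.5)
print('side lip',world('side',*s(546,141),z=.0725),'side pan',world('side',*s(504,216),z=.022))
E
```

```text
lip [ 0.63711099 -0.18792557  0.0725    ] pan [ 0.66543782 -0.19006751  0.02      ]
side lip [ 0.63852889 -0.18467317  0.0725    ] side pan [ 0.66614557 -0.1823612   0.022     ]
```

Emit:
arm_command --plan '[[[0.3,0.2,0.5,0,0,0,1],[0.8,0.6,2,0,0,0,1],[1.5,1,4.5,0,0,0,1],[2,1.4,7.5,0,0,0,1],[2.5,1.7,10.5,0,0,0,1],[3,2,13.5,0,0,0,1],[3,2,15.5,0,0,0,1],[3,2,16.5,0,0,0,1],[3,2,17,0,0,0,1],[3,2,17,0,0,0,1],[3,2,17,0,0,0,1]]]'

```text
time_s: 21.7
ee_pos: [0.4941, -0.1897, 0.014]
eef_rot: [3.142, -0.0, -0.015]
force: [0.2, 0.2, -1.3]
grip_width: 0.0134
grip_force: 50.0
```

Emit:
arm_command --plan '[[[0,0,0,0,0,0,1],[0,0,0,0,0,0,1],[0,0,0,0,0,0,1],[0,0,0,0,0,0,1],[0,0,0,0,0,0,1],[0,0,0,0,0,0,1],[0,0,0,0,0,0,1],[0,0,0,0,0,0,1],[0,0,0,0,0,0,1],[0,0,0,0,0,0,1],[0,0,0,0,0,0,1]]]'

```text
time_s: 22.8
ee_pos: [0.494, -0.1897, 0.0139]
eef_rot: [-3.142, 0.0, -0.015]
force: [-0.3, -0.0, -1.2]
grip_width: 0.0137
grip_force: 50.0
```

```bash
python3 - <<'E'
from h import *
_,d=snap('side'); o=ctrl.get_obs(); print(o['ee_pos'],o['force'],np.abs(o['joint_vel']).max())
H,W=d.shape;U,V=np.meshgrid(np.arange(W),np.arange(H));c=cams.camera_info('side');T=np.linalg.inv(c['world_to_cam'])
X=np.stack([(U-c['cx'])/c['fx']*d,(V-c['cy'])/c['fy']*d,d],-1)@T[:3,:3].T+T[:3,3]
r=np.hypot(X[...,0]-.585,X[...,1]+.188);th=np.degrees(np.arctan2(X[...,1]+.188,X[...,0]-.585))
for a in range(-180,180,30):
    z=X[...,2][(r>.043)&(r<.056)&(th>=a)&(th<a+30)&(X[...,2]>.035)&(X[...,2]<.08)]
    if len(z)>5: print(a+15,np.median(np.sort(z)[-5:]).round(4))
print(ctrl.hand_in())
E
```

```text
[ 0.49402986 -0.18972438  0.01394165] [ 0.20077555  0.14656396 -0.76461036] 0.0027512697982292754
-165 0.0581
-135 0.058
-105 0.0579
-75 0.0575
-45 0.0584
-15 0.0561
15 0.0549
45 0.0565
75 0.0565
105 0.0564
135 0.0579
165 0.0584
the job is handed in; nothing more can be done
None
```

The job is handed in at about 23 s. One ball was dispensed, and the dish was held still with the ball in the middle when last seen, its lip about 37 mm above the empty place; the rim read level to about 0.03 rad, and the hand-in gave no verdict.

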